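Hang the screen mallet in its ring holder

TASK

Sorting is over: take the wooden mallet out of the bamboo tool stand and hang it up in the ring holder on the far edge of the table. Lower it handle first through the ring until the head lands, then, pressing only lightly, turn it until the head drops between the ring's two raised lips and sits fully home, and let go. Do not force it or let it fall, and leave the other tools and things where they are.

Things in the scene. Friction and masses are not known exactly. Their poses are not given: they have to be found in the camera images.
- mallet: Wooden mallet, 0.25 to 0.4 kg, standing head up in one (any) of the stand's three tubes, loose, leaning up to 4 degrees. Origin: centre of the handle's lower end; own z up the handle to the head, own y along the head. Handle round, 26 mm in diameter, 170 mm long, the lowest 14 mm tapering to 16 mm. Head on its top: a block 36 mm wide (own x), 95 mm long (own y), 60 mm tall, flat-sided.
- mallet_shoulder (a point): Centre of the flat underside of the mallet's head, 170 mm up the handle from the mallet's origin; the head's top is 60 mm above it. Grip the head across its 36 mm; fingertips must stay over 12 mm above this underside, as the holder's lips reach 9 mm up the seated head.
- stand: Fixed bamboo tool stand: a board 78 x 330 x 14 mm with three upright bamboo tubes in a row along its own y, at -115, 0 and +115 mm. Tubes: outside 45 mm, bore 32 mm, rim 114 mm above the table; the tools rest on the board, 14 mm above the table. Origin: centre of the board's underside, z up.
- holder: Fixed steel ring holder on the table's far edge; the ring overhangs the edge, so the handle hangs free. Origin: ring axis at table height, z up, x away from the robot. Ring 84 mm across, straight bore 32 mm from 22 mm above table height to 10 mm below. On its flat top two parallel straight lips with slightly rounded edges, 9 mm high, 66 mm long, 39 mm apart. It does not turn; harmed by 60 N or more; touch it slowly.
- slot (a point): On the ring's axis, on its flat top between the lips (22 mm above the table): seat of the centre of the head's underside, the head lying along the lips. The lips are skewed: turned 0.2 to 1.3 rad anticlockwise (seen from above) from the edge's direction (world y); no reading tells this angle: feel or see it. A head not lined up within about 0.05 rad rides on the lips, 9 mm above its seat.
- brush: Hand brush, handle down in another tube of the stand, up to 66 mm wide and 200 mm tall; origin at the lower end. Leave it alone.
- scraper: Scraper with 55 mm wide steel blade up, handle down in the remaining tube, 200 mm tall; origin at the lower end. Leave it alone.
- mug: White enamel mug, 76 mm wide, 75 mm tall, loose; origin under its centre. Leave it alone.
- bowl: Steel bowl, 100 mm wide, 45 mm tall, loose; origin under its centre. Leave it alone.
- jar: Amber glass jar with lid, 64 mm wide, 85 mm tall, loose, on the table to the left of the holder; origin under its centre. Leave it alone.
- weight: Brass scale weight, 44 mm wide, 40 mm tall, loose, on the table beside the holder's plate; origin under its centre. Leave it alone.
There are look-alikes about, which are no part of the job. Leave any red look-alike of the mallet alone.

How it is judged:
On the way, in this order (a step that is already met when the one before it is completed fails the run):
1. the mallet's handle has entered the ring by 30 mm or more, the head still 15 mm or more above its seat (horizontal distance between mallet and slot below 0.016 m and z of mallet in the frame of slot below -0.03 m and z of mallet_shoulder in the frame of slot above 0.015 m and angle between mallet's own z axis and vertical below 0.15 rad).
2. the head sits home between the lips (horizontal distance between mallet_shoulder and slot below 0.005 m and z of mallet_shoulder in the frame of slot between -0.003 and 0.003 m and angle between mallet's own z axis and vertical below 0.08 rad), for 0.2 s.
At the end, for the whole second after the job is handed in: the mallet hangs handle down in the ring, the centre of its head's underside within 5 mm sideways and 3 mm in height of the seat between the lips, its handle within 0.08 rad of vertical, released and at rest; the other things within 30 mm of where they were (all of step 2 and contact force between the fingers and mallet below 0.1 N and linear speed of mallet below 0.01 m/s and distance of each of brush, scraper, mug, bowl, jar, weight from where it was at the start of the episode below 0.03 m); the robot touches nothing.
It fails at once if the mallet is pressed on the holder with more than 60 N (contact force between mallet and holder above 60 N).
It fails at once if the mallet is let go and falls in the ring (faster than 0.5 m/s) (horizontal distance between mallet and slot below 0.03 m and linear speed of mallet above 0.5 m/s and contact force between the fingers and mallet below 1 N).
It fails at once if another tool or thing is pushed 30 mm or more from its place (distance of any of brush, scraper, mug, bowl, jar, weight from where it was at the start of the episode above 0.03 m).
It also fails if it takes over 72 s, if anything falls off the work surface, if the arm or the gripper's body presses on something with over 40 N, if the wrist force passes 120 N, or if a joint passes its speed limit or range.

ROBOT

A 6-joint arm with a two-finger parallel gripper is mounted at the origin on the work surface. World frame = base frame: x ahead of the robot, y to its left, z up, the work surface at z = 0. Lengths are in m, angles in rad, forces in N, time in s.
With the tool pointing down it reaches from about 0.35 to 0.775 m from the base axis. Payload 5.5 kg.
Tool frame: the origin (TCP) lies at the very end of the fingers, on their centre line; the grasp point (between the pads) lies env.hold_point_z behind it (env.hold_point_z is the distance from the TCP to the grasp point, in m); z points along the fingers, y is the line along which they close (so a half turn about z gives the same grasp; the last joint's range is limited). The gripper opens to 85 mm and grips with 20 to 120 N. Pads are 22 mm wide; open, the fingers measure 114 mm over their backs; the gripper's body (76 mm by 85 mm) begins 54 mm behind the grasp point. The pads swing forward as they close: fully open they stand 13 mm farther back than shut.
Start: joints at [1.18, 0.313, 0.046, 1.304, 0, 1.431], TCP at [0.143, 0.557, 0.231] pointing down, gripper open.
Joint ranges: [-2.76, 2.76], [-0.86, 1.69], [-1.03, 1.26], [-2.2, 2.34], [-1.47, 1.5], [-3.14, 3.14]. Speed limits (rad/s): [2.57, 2.57, 3.14, 3.14, 3.14, 3.14].

INTERFACE

Orientations are given as a unit quaternion [w, x, y, z].
In Python, from workcell import env gives the robot as it stands.
- The arm moves only by the tool carry_out, never from a script. Its argument "steps" is a list of rows, each a list of 3 entries, a list of its own where there are three numbers: the turn, a rotation vector about the tool's x, y, z in degrees, then the shift along the tool's x, y, z in cm, then the closure in counts, from 0 (fully open) to 255 (shut). A call has exactly 8 rows; each row is the pose to reach, as a shift and turn from the pose commanded when the call began, along the tool's axes at that moment; what a row does not reach only later rows make up. A row lasts 1/8 s, in which the tool goes at most 62.5 mm and 10.7 degrees, less where a joint would pass 70% of its speed; a pose out of reach is approached as far as the arm can. A call with a gripper value outside its range is refused whole. The fingers move at their own pace and stop on an object; "force" is the grip in N (left out, the last holds). Time passes only in rows, so rows that repeat a pose let the fingers close, or fill a call up. It gives the time, the measured TCP pose, the force, the opening and the grip force at its end, in the units of the state.
- env.get_state(): the state, without advancing time (a new reading comes with each control period).
- env.read_camera(name): name is "scene" or "top" or "wrist"; returns (picture, depth): 384x512x3 uint8, red, green, blue; 384x512 float32, m along the optical axis (not along the pixel's ray), 0 where there is no reading.
- env.get_calibration(name): a dict with "fx", "fy", "cx", "cy" (pixels), "D" ([k1, k2, p1, p2, k3] as OpenCV has them; the pictures are not rectified), "origin" and "orientation" of the camera in the world. Camera axes: x right, y up, looking along -z (the intrinsics and any distortion apply to the point x, -y, -z); pixel columns grow to the right and rows downward; lengths in m; the calibration is good to about 2 mm. A picture is of the moment at which its call begins: read the wrist's pose just before it. get_calibration takes no time and is no camera call; for the wrist camera it gives the pose at the moment of the call.
- env.hand_in(): hands the job in; it is judged then, once.
The state is a dict: "clock": time; "joint_pos": joint angles; "qvel": joint speeds; "tau": joint torques, N m; "tcp_pos": TCP position; "orientation": TCP orientation; "wrist_force": force on the tool from outside, world axes, zero at the start; "ft_torque": the same for the moment, N m; "finger_gap": finger opening in m; "grip_force": force on a finger pad.
Only numpy, scipy, OpenCV 4.12 (cv2) and the standard library are available. Lean on these libraries where they do the work, as an engineer would, in place of code of your own. Each camera call takes 0.05 s, during which the arm holds its last target. There are 200 camera calls.

## Working session

There is one attempt and no reset: what is moved stays moved. The work goes in short steps, Python scripts to look and compute and a tool call to move; the robot and the scene stay as the last step left them, time stands still between calls to the robot, and variables do not carry over. Pictures are saved under pics/ and viewed, at most 10 in all, crops included, and the job is handed in when it is done.

Besides the shell and the picture viewer there is one more tool, called after "Call:" by a JSON object that holds its "api" and its "payload". carry_out: Moves the arm, as the interface text tells. Its arguments: {"type":"object","properties":{"steps":{"type":"array","items":{"type":"array"}},"force":{"type":"number"}},"required":["steps"]}

```bash
ls; mkdir -p pics
cat > h.py <<'E'
import numpy as np, cv2
from scipy.spatial.transform import Rotation as R
from workcell import env
def look(n):
    c=env.get_calibration(n); p,d=env.read_camera(n); return p,d,c
def rot(q): return R.from_quat([q[1],q[2],q[3],q[0]])
def ray(c,uv):
    K=np.array([[c['fx'],0,c['cx']],[0,c['fy'],c['cy']],[0,0,1]],float)
    u=cv2.undistortPoints(np.array(uv,float).reshape(-1,1,2),K,np.array(c['D'],float)).reshape(-1,2)
    v=np.c_[u[:,0],-u[:,1],-np.ones(len(u))]
    return np.array(c['origin']),rot(c['orientation']).apply(v)
def onplane(c,uv,z):
    o,v=ray(c,uv); return o+v*((z-o[2])/v[:,2])[:,None]
def bydepth(c,uv,d):
    o,v=ray(c,uv); return o+v*np.array([d[int(round(b)),int(round(a))] for a,b in uv])[:,None]
def cloud(c,d):
    h,w=d.shape; uv=np.stack(np.meshgrid(np.arange(w),np.arange(h)),-1).reshape(-1,2).astype(float)
    o,v=ray(c,uv); return (o+v*d.reshape(-1,1)).reshape(h,w,3)
E
python3 - <<'E'
from h import *
s=env.get_state(); print(s,env.hold_point_z)
ims=[]
for n in("scene","top"):
    p,d,c=look(n); np.savez(f'/tmp/{n}.npz',p=p,d=d); print(n,c); ims.append(p)
cv2.imwrite('pics/a.png',ims[0][:,:,::-1]);cv2.imwrite('pics/b.png',ims[1][:,:,::-1])
E
```

```text
pics
{'clock': 0.0, 'joint_pos': array([ 1.18040226e+00,  3.14013568e-01,  4.49594787e-02,  1.30359309e+00,
       -2.48125604e-05,  1.43116220e+00]), 'qvel': array([ 9.33310461e-05,  2.12578625e-03, -2.03572916e-05,  1.46717138e-04,
        2.64670154e-04,  6.55450001e-05]), 'tau': array([ 1.09809882e-04, -4.80629933e+01,  2.98532456e+01,  1.94755162e-02,
        5.30043815e-05,  1.16095016e-06]), 'tcp_pos': array([0.14251692, 0.5565229 , 0.23039341]), 'orientation': array([-2.30416745e-04,  1.25051663e-01,  9.92149800e-01, -8.96366533e-04]), 'wrist_force': array([ 0.62069132,  0.15973743, -0.07374044]), 'ft_torque': array([ 0.01274711, -0.02175862, -0.04844137]), 'grip_force': 0.0, 'finger_gap': 0.08533309345671257} 0.0187
scene {'fx': 429.9844336280906, 'fy': 429.9844336280906, 'cx': 249.85536161477464, 'cy': 186.3771226116911, 'D': array([0.01584281, 0.        , 0.        , 0.        , 0.        ]), 'origin': array([0.96674027, 0.54779144, 1.1438373 ]), 'orientation': array([0.30547991, 0.10905405, 0.29771587, 0.89786107])}
top {'fx': 446.94678303223554, 'fy': 446.94678303223554, 'cx': 253.4056727948354, 'cy': 202.07085740462114, 'D': array([-0.06613834,  0.        ,  0.        ,  0.        ,  0.        ]), 'origin': array([ 0.32277464, -0.03118502,  1.26996893]), 'orientation': array([-0.70495102, -0.0470397 ,  0.04706525,  0.7061276 ])}
```

View pics/a.png

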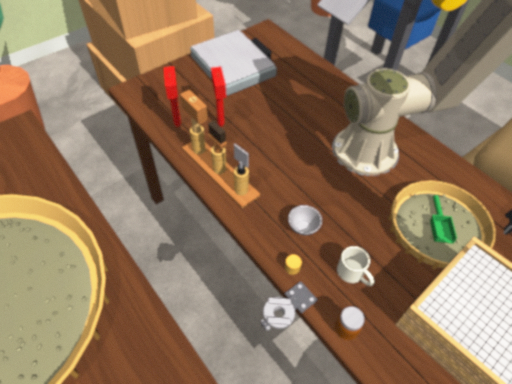

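View pics/b.png

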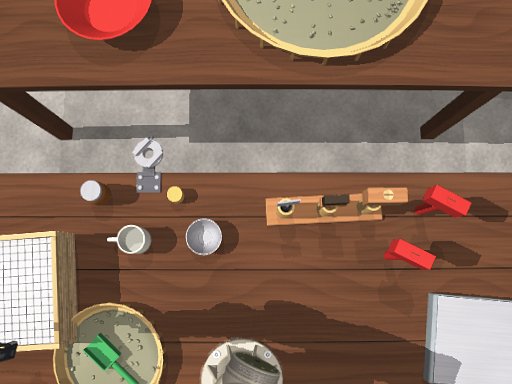

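Scene view: the wooden mallet's head is at about (192,105), in the end tube of the stand. The brush is at (218,132) and the scraper at (241,155), with the ring holder at (280,313). In the top view the mallet head is at (387,195) and the ring at (148,152). The two red look-alikes, top (445,200) and (410,253), stand outside the stand. The candidate is the wood-coloured one in the stand's tube.

Run:
```python
from h import *
T=np.load('/tmp/top.npz'); S=np.load('/tmp/scene.npz')
ct=env.get_calibration('top'); cs=env.get_calibration('scene')
P=cloud(ct,T['d']); Q=cloud(cs,S['d'])
# mallet: head top points by height
for n,X,box in(('top',P,(175,215,355,425)),('scene',Q,(80,130,170,215))):
    r=X[box[0]:box[1],box[2]:box[3]].reshape(-1,3)
    m=r[(r[:,2]>.215)&(r[:,2]<.27)]
    print(n,len(m),'z pct',np.percentile(m[:,2],[5,50,95]))
    if len(m): (c,s,a)=cv2.minAreaRect((m[:,:2]*1000).astype(np.float32)); print(c,s,a)
# ring
for n,X,box in(('top',P,(130,172,128,170)),('scene',Q,(290,335,255,300))):
    r=X[box[0]:box[1],box[2]:box[3]].reshape(-1,3)
    for lo,hi in((.015,.026),(.027,.036)):
        m=r[(r[:,2]>lo)&(r[:,2]<hi)]
        if len(m)>5: print(n,lo,len(m),m.mean(0),m.min(0),m.max(0),cv2.minEnclosingCircle((m[:,:2]*1000).astype(np.float32)))
for n,uv in (('jar',(91,191)),('weight',(175,194)),('mug',(133,240)),('bowl',(203,237))):
    print(n,bydepth(ct,[uv],T['d']))
for n,uv in(('tubeL',(286,207)),('tubeM',(328,209)),('tubeR',(372,208))): print(n,onplane(ct,[uv],.114))
a=cv2.resize(T['p'][170:230,255:425],None,fx=4.7,fy=4.7,interpolation=cv2.INTER_CUBIC)
b=cv2.resize(T['p'][130:205,75:195],None,fx=4,fy=4,interpolation=cv2.INTER_CUBIC)
c=np.zeros((a.shape[0]+b.shape[0],800,3),np.uint8); c[:a.shape[0],:a.shape[1]]=a; c[a.shape[0]:,:b.shape[1]]=b
e=cv2.resize(S['p'][60:140,150:220],None,fx=3.7,fy=3.7,interpolation=cv2.INTER_CUBIC); c[a.shape[0]:a.shape[0]+e.shape[0],490:490+e.shape[1]]=e
cv2.imwrite('pics/c.png',c[:600,:,::-1])
```

```text
top 691 z pct [0.2277618  0.24171986 0.24536664]
(476.4085388183594, -344.6572265625) (36.15412521362305, 96.83287811279297) 0.29517069458961487
scene 492 z pct [0.21680517 0.24174196 0.24832641]
(477.84515380859375, -359.2859191894531) (218.20822143554688, 142.5786895751953) 54.753108978271484
top 0.015 359 [0.63238508 0.27083183 0.02090445] [0.59152056 0.23019637 0.01519802] [0.67560148 0.3125959  0.02598637] ((633.6884155273438, 272.1961364746094), 42.50929260253906)
top 0.027 178 [0.63209883 0.27103792 0.03037033] [0.59042183 0.22958294 0.02700638] [0.67428343 0.31244697 0.03587693] ((632.5750122070312, 271.8490295410156), 42.28966522216797)
scene 0.015 383 [0.63580496 0.27003852 0.02233115] [0.59214671 0.22635353 0.01510209] [0.68256054 0.31116061 0.02599204] ((637.3179321289062, 267.9502868652344), 45.51023864746094)
scene 0.027 258 [0.63455559 0.26887098 0.0314362 ] [0.590796   0.2249318  0.02707329] [0.67754657 0.30975282 0.03582069] ((634.1712646484375, 267.80908203125), 43.80323791503906)
jar [[0.51262866 0.40867202 0.08430566]]
weight [[0.51151108 0.18828899 0.03428322]]
mug [[0.38428835 0.31106723 0.00317425]]
bowl [[0.39299499 0.11186252 0.00102348]]
tubeL [[ 0.4645417  -0.11629328  0.114     ]]
tubeM [[ 0.45908226 -0.2259341   0.114     ]]
tubeR [[ 0.46147168 -0.34170374  0.114     ]]
```

View pics/c.png

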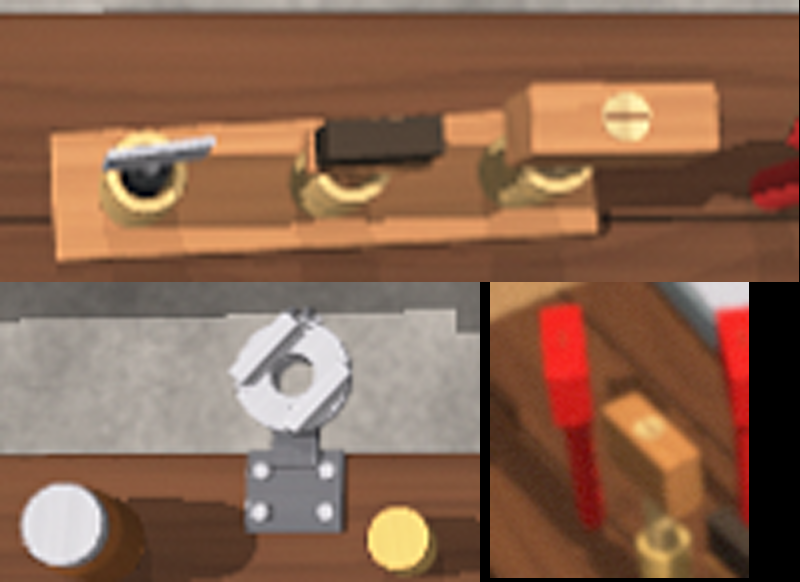

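The crop confirms it: the wooden mallet stands in the right-hand tube, with its head along y, and both red ones are outside the stand. The lips run lower-left to upper-right, roughly 0.75 rad anticlockwise. I'll move above the mallet.

Call:
{"api": "carry_out", "payload": {"steps": [[[0,0,75.7],[-38.7,-39.3,-12],0],[[0,0,75.7],[-38.7,-39.3,-12],0],[[0,0,75.7],[-38.7,-39.3,-12],0],[[0,0,75.7],[-38.7,-39.3,-12],0],[[0,0,75.7],[-38.7,-39.3,-12],0],[[0,0,75.7],[-38.7,-39.3,-12],0],[[0,0,75.7],[-38.7,-39.3,-12],0],[[0,0,75.7],[-38.7,-39.3,-12],0]]}}

```text
clock: 1.1
tcp_pos: [0.3889, 0.1329, 0.3379]
orientation: [-0.0, 0.708, 0.706, 0.0]
wrist_force: [0.4, 0.3, -0.4]
finger_gap: 0.0852
grip_force: 0.0
```

```bash
cat >> h.py <<'E'
def togo(xyz,yaw):
    "turn (deg) and shift (cm) in the tool frame to xyz, tool y at yaw, pointing down"
    s=env.get_state(); r=rot(s['orientation'])
    g=R.from_matrix(np.array([[np.sin(yaw),np.cos(yaw),0],[-np.cos(yaw),np.sin(yaw),0],[0,0,1]]).T@np.eye(3)) if 0 else R.from_matrix(np.column_stack([[-np.sin(yaw-np.pi),np.cos(yaw-np.pi),0],[np.cos(yaw),np.sin(yaw),0],[0,0,-1]]))
    print('t',s['clock'],'tcp',s['tcp_pos'].round(4),'q6',s['joint_pos'][5].round(3),'gap',s['finger_gap'].round(4),'F',s['wrist_force'].round(1))
    print('turn',np.degrees((r.inv()*g).as_rotvec()).round(2),'shift',(r.inv().apply(np.array(xyz)-s['tcp_pos'])*100).round(2))
E
sed -i 's/^    g=.*/    g=R.from_matrix(np.column_stack([[np.sin(yaw),-np.cos(yaw),0],[np.cos(yaw),np.sin(yaw),0],[0,0,-1]]))/' h.py
python3 - <<'E'
from h import *
togo([.42,-.345,.36],0)
E
```

```text
Traceback (most recent call last):
  File "h.py", line 22, in togo
    g=R.from_matrix(np.column_stack([[np.sin(yaw),-np.cos(yaw),0],[np.cos(yaw),np.sin(yaw),0],[0,0,-1]]))
  File "scipy/spatial/transform/_rotation.pyx", line 1143, in scipy.spatial.transform._rotation.Rotation.from_matrix
ValueError: Non-positive determinant (left-handed or null coordinate frame) in rotation matrix 0: [[ 0.  1.  0.]
 [-1.  0.  0.]
 [ 0.  0. -1.]].
```

Call:
{"api": "carry_out", "payload": {"steps": [[[0,0,0],[-47.8,8.7,-2],0],[[0,0,0],[-47.8,8.7,-2],0],[[0,0,0],[-47.8,8.7,-2],0],[[0,0,0],[-47.8,8.7,-2],0],[[0,0,0],[-47.8,8.7,-2],0],[[0,0,0],[-47.8,8.7,-2],0],[[0,0,0],[-47.8,8.7,-2],0],[[0,0,0],[-47.8,8.7,-2],0]]}}

```text
clock: 2.1
tcp_pos: [0.4747, -0.3459, 0.3567]
orientation: [-0.0, 0.708, 0.706, 0.0]
wrist_force: [1.4, -0.1, 0.5]
finger_gap: 0.0853
grip_force: 0.0
```

```bash
sed -i 's/^    g=.*/    g=R.from_matrix(np.column_stack([[-np.sin(yaw),np.cos(yaw),0],[np.cos(yaw),np.sin(yaw),0],[0,0,-1]]))/' h.py
python3 - <<'E'
from h import *
togo([.4764,-.3447,.202],0)
p,d,c=look('wrist'); print(c['origin'],c['orientation'])
cv2.imwrite('pics/d.png',p[:,:,::-1])
X=cloud(c,d); m=(X[...,2]>.236)&(X[...,2]<.256)&(abs(X[...,0]-.476)<.06)&(abs(X[...,1]+.345)<.09)
r=X[m]; print(len(r))
if len(r)>50:
    print(cv2.minAreaRect((r[:,:2]*1000).astype(np.float32)), np.ptp(r,0))
    A=np.c_[r[:,:2]-r[:,:2].mean(0),np.ones(len(r))]; print(np.linalg.lstsq(A,r[:,2],rcond=None)[0])
    ys,xs=np.nonzero(m); print(xs.min(),xs.max(),ys.min(),ys.max())
E
```

```text
Traceback (most recent call last):
  File "h.py", line 23, in togo
    print('t',s['clock'],'tcp',s['tcp_pos'].round(4),'q6',s['joint_pos'][5].round(3),'gap',s['finger_gap'].round(4),'F',s['wrist_force'].round(1))
                                                                                           ^^^^^^^^^^^^^^^^^^^^^
AttributeError: 'float' object has no attribute 'round'
```

```bash
sed -i "s/s\['finger_gap'\].round(4)/round(s['finger_gap'],4)/;s/'t',s\['clock'\]/'t',round(s['clock'],2)/" h.py
python3 - <<'E'
from h import *
togo([.4764,-.3447,.202],0)
p,d,c=look('wrist'); print(c['origin'],c['orientation'])
cv2.imwrite('pics/d.png',p[:,:,::-1])
X=cloud(c,d); m=(X[...,2]>.236)&(X[...,2]<.256)&(abs(X[...,0]-.476)<.06)&(abs(X[...,1]+.345)<.09)
r=X[m]; print(len(r))
if len(r)>50:
    print(cv2.minAreaRect((r[:,:2]*1000).astype(np.float32)), np.ptp(r,0))
    A=np.c_[r[:,:2]-r[:,:2].mean(0),np.ones(len(r))]; print(np.linalg.lstsq(A,r[:,2],rcond=None)[0])
    ys,xs=np.nonzero(m); print(xs.min(),xs.max(),ys.min(),ys.max())
E
```

```text
t 2.1 tcp [ 0.4747 -0.3459  0.3567] q6 0.807 gap 0.0853 F [ 1.4 -0.1  0.5]
turn [-0.04 -0.04 -0.15] shift [ 0.11  0.18 15.47]
[ 0.47643327 -0.26973212  0.49973689] [ 9.88523629e-01 -1.51058777e-01  8.16592349e-04 -1.27028408e-03]
3655
((477.4194641113281, -347.3959045410156), (35.721126556396484, 94.8460464477539), 1.0698978900909424) [0.03684967 0.09500565 0.01174009]
[ 0.00196648 -0.0031843   0.24440118]
235 274 140 237
```

View pics/d.png

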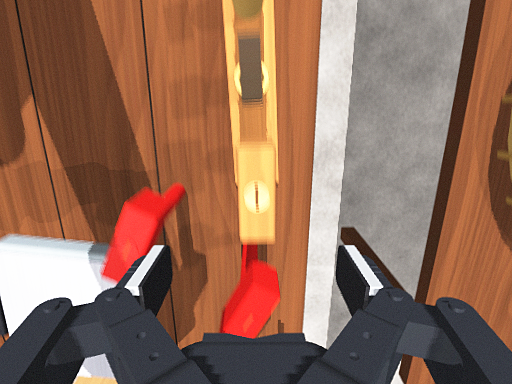

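The wrist view shows the wooden head upright between the open fingers, with its screw at (257,197). The red ones at (145,230) and (250,295) are clear of the fingers. Tilt is about 0 and the head centre is at (0.477,-0.346). I'll descend and grip.

Call:
{"api": "carry_out", "payload": {"steps": [[[0,0,0],[0,0.2,4],0],[[0,0,0],[0,0.2,8],0],[[0,0,0],[0,0.2,11],0],[[0,0,0],[0,0.2,13],0],[[0,0,0],[0,0.2,14.5],0],[[0,0,0],[0,0.2,15.5],0],[[0,0,0],[0,0.2,15.5],0],[[0,0,0],[0,0.2,15.5],0]]}}

```text
clock: 3.15
tcp_pos: [0.4772, -0.3437, 0.2034]
orientation: [0.001, 0.708, 0.707, 0.0]
wrist_force: [0.7, 0.5, -0.5]
finger_gap: 0.0853
grip_force: 0.0
```

Call:
{"api": "carry_out", "payload": {"steps": [[[0,0,0],[0,0,0],60],[[0,0,0],[0,0,0],90],[[0,0,0],[0,0,0],120],[[0,0,0],[0,0,0],150],[[0,0,0],[0,0,0],255],[[0,0,0],[0,0,0],255],[[0,0,0],[0,0,0],255],[[0,0,0],[0,0,0],255]], "force": 40}}

```text
clock: 4.15
tcp_pos: [0.4769, -0.3434, 0.2028]
orientation: [0.0, 0.708, 0.707, 0.0]
wrist_force: [-0.9, 0.1, 3.7]
finger_gap: 0.0354
grip_force: 40.4
```

Call:
{"api": "carry_out", "payload": {"steps": [[[0,0,0],[0,0,-1],255],[[0,0,0],[0,0,-3],255],[[0,0,0],[0,0,-6],255],[[0,0,0],[0,0,-9],255],[[0,0,0],[0,0,-12],255],[[0,0,0],[0,0,-15],255],[[0,0,0],[0,0,-16],255],[[0,0,0],[0,0,-16],255]]}}

```text
clock: 5.15
tcp_pos: [0.477, -0.3435, 0.3624]
orientation: [0.0, 0.708, 0.707, 0.0]
wrist_force: [-0.4, 0.0, -3.5]
finger_gap: 0.0357
grip_force: 40.5
```

Call:
{"api": "carry_out", "payload": {"steps": [[[0,0,0],[0,4,0],255],[[0,0,0],[0,8,0],255],[[0,0,0],[0,12,0],255],[[0,0,0],[4,14,0],255],[[0,0,0],[8,14,0],255],[[0,0,0],[13,14,0],255],[[0,0,0],[18,14,0],255],[[0,0,0],[23,14,0],255]]}}

```text
clock: 6.15
tcp_pos: [0.6165, -0.1118, 0.3604]
orientation: [-0.002, 0.708, 0.707, -0.001]
wrist_force: [0.0, 0.3, -2.6]
finger_gap: 0.0355
grip_force: 41.8
```

Run:
```python
from h import *
T=np.load('/tmp/top.npz'); p=T['p']; ct=env.get_calibration('top'); P=cloud(ct,T['d'])
p2,d2,_=look('scene'); cs=env.get_calibration('scene'); Q=cloud(cs,d2)
for n,X in (('top',P),('scene',Q)):
    r=X.reshape(-1,3); r=r[(np.hypot(r[:,0]-.634,r[:,1]-.27)<.05)&(r[:,2]>.012)&(r[:,2]<.04)]
    # lip direction: the one across which height varies most (bands)
    best=[]
    for a in np.linspace(.1,1.4,131):
        u=r[:,:2]@np.array([np.cos(a),np.sin(a)])   # across the lips (lips at +y turned by a)
        k=np.digitize(u,np.arange(u.min(),u.max(),.004)); best.append((sum(r[k==i,2].var()*(k==i).sum() for i in set(k)),a))
    print(n,len(r),min(best))
togo([.60,.2,.36],.75)
```

```text
top 573 (np.float64(0.007811208148120601), np.float64(0.8499999999999999))
scene 687 (np.float64(0.008087113819363239), np.float64(0.8699999999999999))
t 6.2 tcp [ 0.6162 -0.1052  0.3613] q6 1.267 gap 0.036 F [-2.2  5.  -2.3]
turn [-1.000e-02 -3.700e-01 -4.273e+01] shift [30.52 -1.49  0.31]
```

Call:
{"api": "carry_out", "payload": {"steps": [[[0,0,0],[4,0.5,0],255],[[0,0,0],[9,1,0],255],[[0,0,0],[14,1,0],255],[[0,0,0],[19,1,0],255],[[0,0,0],[22,1,0],255],[[0,0,0],[23.5,1,0],255],[[0,0,0],[23.5,1,0],255],[[0,0,0],[23.5,1,0],255]]}}

```text
clock: 7.2
tcp_pos: [0.6275, 0.1201, 0.3621]
orientation: [-0.0, 0.708, 0.706, -0.0]
wrist_force: [-0.1, -0.2, -2.4]
finger_gap: 0.0354
grip_force: 41.4
```

Run:
```python
from h import *
togo([.634,.27,.36],.86)
p,d,c=look('wrist'); np.savez('/tmp/w.npz',p=p,d=d,o=c['origin'],q=c['orientation'])
cv2.imwrite('pics/e.png',p[:,:,::-1])
X=cloud(c,d); r=X.reshape(-1,3); r=r[(np.hypot(r[:,0]-.634,r[:,1]-.27)<.055)&(r[:,2]>.010)&(r[:,2]<.045)]
print(len(r)); print(cv2.minEnclosingCircle((r[:,:2]*1000).astype(np.float32)))
best=[]
for a in np.linspace(.1,1.4,131):
    u=r[:,:2]@np.array([np.cos(a),np.sin(a)]); k=np.digitize(u,np.arange(u.min(),u.max(),.002)); best.append((sum(r[k==i,2].var()*(k==i).sum() for i in set(k)),a))
a=min(best)[1]; print(min(best)); n=np.array([np.cos(a),np.sin(a)])
u=r[:,:2]@n; hi=r[:,2]>.0265; 
for b in np.arange(u.min(),u.max(),.003):
    k=(u>=b)&(u<b+.003); print(round((b+.0015)*1000,1),round(np.median(r[k,2])*1000,1),k.sum())
print('axis u of .634,.27',np.array([.634,.27])@n)
```

```text
t 7.2 tcp [0.6275 0.1201 0.3621] q6 1.637 gap 0.0354 F [-0.1 -0.2 -2.4]
turn [-5.000e-02  1.000e-02 -4.942e+01] shift [14.99  0.61  0.21]
2174
((634.1494750976562, 262.795654296875), 53.01034164428711)
(np.float64(0.015035244129803315), np.float64(0.8499999999999999))
579.4 21.2 7
582.4 22.0 39
585.4 22.4 59
588.4 30.6 87
591.4 31.4 79
594.4 31.2 86
597.4 31.1 94
600.4 31.0 85
603.4 22.3 93
606.4 22.3 85
609.4 22.4 78
612.4 22.1 71
615.4 22.3 73
618.4 22.5 69
621.4 22.4 72
624.4 22.3 74
627.4 22.2 71
630.4 22.3 79
633.4 22.1 88
636.4 22.2 106
639.4 22.4 103
642.4 30.0 145
645.4 31.3 95
648.4 31.2 91
651.4 31.4 91
654.4 31.3 60
657.4 21.9 48
660.4 21.8 40
663.4 21.6 6
axis u of .634,.27 0.6212750238789578
```

View pics/e.png

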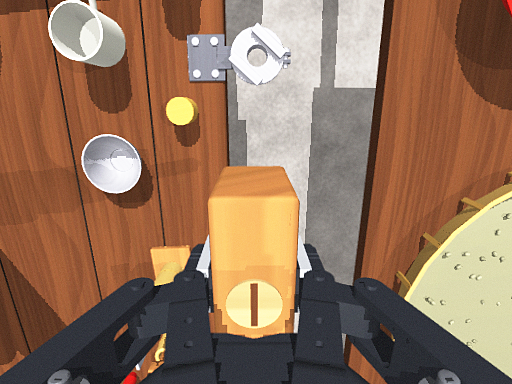

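The wrist view shows the held mallet head (screw at (253,303)) and the ring at (258,53) with its skewed lips, plus the mug, bowl and weight nearby. Next I'll find the ring's bore centre and the mallet's pose in the hand.

Run:
```python
from h import *
W=np.load('/tmp/w.npz'); d=W['d']; c=env.get_calibration('wrist'); X=cloud(c,d)
print(abs(c['origin']-W['o']).max())
h,w=d.shape; uv=np.stack(np.meshgrid(np.arange(w),np.arange(h)),-1).reshape(-1,2).astype(float)
Z=onplane(c,uv,.022).reshape(h,w,3)
for cen in ((.634,.27),):
    m=((np.hypot(Z[...,0]-cen[0],Z[...,1]-cen[1])<.0185)&((X[...,2]<.0195)|(d==0))).astype(np.uint8)
    q=Z[m>0]; print('hole',len(q),q.mean(0),cv2.minEnclosingCircle((q[:,:2]*1000).astype(np.float32)))
s=env.get_state(); t=s['tcp_pos']
ztop=t[2]-.203+.244
r=X.reshape(-1,3); r=r[(abs(r[:,2]-ztop)<.006)&(abs(r[:,0]-t[0])<.03)&(abs(r[:,1]-t[1])<.07)]
print('head',len(r),'dz',np.median(r[:,2])-t[2],'rect',cv2.minAreaRect((r[:,:2]*1000).astype(np.float32)),'y',r[:,1].min(),r[:,1].max(),'tcp',t)
A=np.c_[r[:,:2]-r[:,:2].mean(0),np.ones(len(r))]; print('slope',np.linalg.lstsq(A,r[:,2],rcond=None)[0])
p,dd,cs=look('scene'); Q=cloud(cs,dd)
m=(Q[...,2]>ztop-.225)&(Q[...,2]<ztop-.065)&(np.hypot(Q[...,0]-t[0],Q[...,1]-t[1])<.05)
q=Q[m]; print('handle',len(q))
zb=np.arange(q[:,2].min(),q[:,2].max(),.02)
v=np.array(cs['origin'])-t; v=v[:2]/np.hypot(*v[:2]); n=np.array([-v[1],v[0]])
for b in zb:
    k=q[(q[:,2]>=b)&(q[:,2]<b+.02)]
    if len(k)>5: a=(k[:,:2]-t[:2]); print(round(b+.01,3),len(k),'side mid',((a@n).min()+(a@n).max())/2*1000,'near',np.percentile(a@v,90)*1000)
print(n,v)
```

```text
0.00020727588051472345
hole 362 [0.63376724 0.27011111 0.022     ] ((633.8305053710938, 270.0793762207031), 16.26853370666504)
head 13215 dz 0.04147367797588858 rect ((627.5154418945312, 129.94229125976562), (59.710838317871094, 67.564697265625), 0.5474900007247925) y 0.0961822129012936 0.16379411818254558 tcp [0.62756268 0.11995616 0.36238012]
slope [-0.00342117 -0.01996194  0.40380313]
handle 305
0.189 25 side mid -3.0736167035667807 near 8.670120235131497
0.209 38 side mid -3.0995841427388893 near 8.934456960846054
0.229 43 side mid -4.548985850959618 near 8.7149782025459
0.249 46 side mid -4.663185148486546 near 8.964716240406963
0.269 47 side mid -4.738100637373952 near 9.10943896084036
0.289 49 side mid -4.787148488686327 near 9.001618819636533
0.309 41 side mid -6.038402042476072 near 8.809653716302098
0.329 16 side mid -10.675697120660372 near 7.882206780524821
[-0.78362255  0.62123723] [0.62123723 0.78362255]
```

Run:
```python
from h import *
W=np.load('/tmp/w.npz'); c=env.get_calibration('wrist'); X=cloud(c,W['d']); t=env.get_state()['tcp_pos']
r=X.reshape(-1,3); hsv=cv2.cvtColor(W['p'],cv2.COLOR_RGB2HSV).reshape(-1,3)
m=(abs(r[:,2]-.4035)<.006)&(abs(r[:,0]-t[0])<.03)&(abs(r[:,1]-t[1])<.07)&(hsv[:,1]>80)
r=r[m]; ys,xs=np.nonzero(m.reshape(384,512)); print(xs.min(),xs.max(),ys.min(),ys.max())
for lo in np.arange(.09,.17,.01):
    k=r[(r[:,1]>lo)&(r[:,1]<=lo+.01)]
    if len(k): print(lo.round(2),len(k),k[:,2].mean().round(4),k[:,0].min().round(4),k[:,0].max().round(4))
k=r[(r[:,1]<.160)&(abs(r[:,0]-t[0])<.015)]
A=np.c_[k[:,:2]-k[:,:2].mean(0),np.ones(len(k))]; print('slope',np.linalg.lstsq(A,k[:,2],rcond=None)[0])
# screw centre: brass disc at the head's top centre
print(bydepth(c,[(253,303)],W['d']),onplane(c,[(253,303)],.4035),'ymax',np.percentile(r[:,1],99.8))
togo([.6338,.2701,.30],.85)
```

```text
175 307 192 337
0.09 165 0.4036 0.6114 0.6469
0.1 1019 0.404 0.6101 0.6469
0.11 1232 0.4047 0.6095 0.6484
0.12 1639 0.4043 0.609 0.6489
0.13 1872 0.4039 0.5976 0.6507
0.14 2014 0.4039 0.6109 0.6468
0.15 2199 0.4039 0.6108 0.6469
0.16 1160 0.4024 0.6111 0.6469
slope [ 0.0057271  -0.00979627  0.40422065]
[[0.62873165 0.11614937 0.40457602]] [[0.62872554 0.11529436 0.4035    ]] ymax 0.16347563127901907
t 7.3 tcp [0.6276 0.12   0.3625] q6 1.637 gap 0.0352 F [ 0.2 -0.6 -3. ]
turn [-1.000e-02  1.000e-02 -4.888e+01] shift [15.02  0.58  6.25]
```

Call:
{"api": "carry_out", "payload": {"steps": [[[0,0,-8],[3,0.1,0],255],[[0,0,-16],[6,0.2,0],255],[[0,0,-24],[9,0.3,0],255],[[0,0,-32],[12,0.3,0],255],[[0,0,-40],[14,0.3,0],255],[[0,0,-48.8],[15.2,0.3,0],255],[[0,0,-48.8],[15.2,0.3,0],255],[[0,0,-48.8],[15.2,0.3,0],255]]}}

```text
clock: 8.3
tcp_pos: [0.6309, 0.2723, 0.3627]
orientation: [0.0, 0.354, 0.935, -0.0]
wrist_force: [-0.2, -0.4, -2.8]
finger_gap: 0.0356
grip_force: 41.5
```

Run:
```python
from h import *
togo([.6307,.2725,.25],.85)
p,d,cs=look('scene'); Q=cloud(cs,d); t=env.get_state()['tcp_pos']
q=Q[(Q[...,2]>.17)&(Q[...,2]<.34)&(np.hypot(Q[...,0]-t[0],Q[...,1]-t[1])<.05)]
v=np.array(cs['origin'])-t; v=v[:2]/np.hypot(*v[:2]); n=np.array([-v[1],v[0]])
for b in np.arange(.17,.33,.02):
    k=q[(q[:,2]>=b)&(q[:,2]<b+.02)]
    if len(k)>5: a=k[:,:2]-np.array([.6338,.2701]); print(round(b+.01,3),len(k),'side',((a@n).min()*1000).round(1),((a@n).max()*1000).round(1),'near',(np.percentile(a@v,90)*1000).round(1))
print(n)
x,y=int(cs['cx']),0
cv2.imwrite('pics/f.png',cv2.resize(p[170:350,200:380],None,fx=3.2,fy=3.2,interpolation=cv2.INTER_CUBIC)[:,:,::-1])
```

```text
t 8.3 tcp [0.6309 0.2723 0.3627] q6 1.015 gap 0.0356 F [-0.2 -0.4 -2.8]
turn [-0.    0.02 -0.18] shift [ 0.03  0.   11.27]
0.2 40 side -13.0 10.6 near 11.2
0.22 40 side -15.0 10.6 near 11.5
0.24 42 side -14.0 10.6 near 11.4
0.26 44 side -14.7 10.1 near 11.8
0.28 50 side -15.0 10.5 near 11.5
0.3 47 side -13.3 10.5 near 11.8
0.32 51 side -14.0 9.6 near 11.6
[-0.63422654  0.77314727]
```

View pics/f.png

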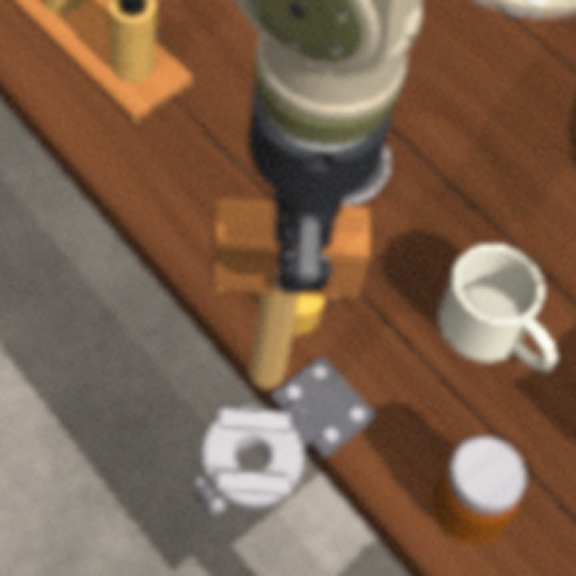

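The handle hangs vertical and lines up with the ring (crop (253,455)). The head is parallel to the lips. I'll lower it in stages.

Call:
{"api": "carry_out", "payload": {"steps": [[[0,0,0],[0,0,3],255],[[0,0,0],[0,0,6.5],255],[[0,0,0],[0,0,9.5],255],[[0,0,0],[0,0,12],255],[[0,0,0],[0,0,13],255],[[0,0,0],[0,0,13.5],255],[[0,0,0],[0,0,13.7],255],[[0,0,0],[0,0,13.7],255]]}}

```text
clock: 9.35
tcp_pos: [0.631, 0.2735, 0.2265]
orientation: [0.001, 0.353, 0.936, 0.001]
wrist_force: [0.1, 0.4, -1.9]
finger_gap: 0.0356
grip_force: 41.4
```

Call:
{"api": "carry_out", "payload": {"steps": [[[0,0,0],[0,0,0.4],255],[[0,0,0],[0,0,0.8],255],[[0,0,0],[0,0,1.2],255],[[0,0,0],[0,0,1.6],255],[[0,0,0],[0,0,2],255],[[0,0,0],[0,0,2.4],255],[[0,0,0],[0,0,2.8],255],[[0,0,0],[0,0,2.8],255]]}}

```text
clock: 10.35
tcp_pos: [0.6303, 0.2734, 0.1971]
orientation: [-0.0, 0.352, 0.936, -0.0]
wrist_force: [0.3, -0.1, -4.0]
finger_gap: 0.0355
grip_force: 41.4
```

Call:
{"api": "carry_out", "payload": {"steps": [[[0,0,0],[0,0,1.5],255],[[0,0,0],[0,0,3],255],[[0,0,0],[0,0,4.5],255],[[0,0,0],[0,0,6],255],[[0,0,0],[0,0,7.5],255],[[0,0,0],[0,0,9],255],[[0,0,0],[0,0,10],255],[[0,0,0],[0,0,10],255]]}}

```text
clock: 11.35
tcp_pos: [0.6299, 0.2733, 0.0964]
orientation: [-0.001, 0.352, 0.936, -0.001]
wrist_force: [-0.1, -0.5, -2.5]
finger_gap: 0.0352
grip_force: 41.4
```

Call:
{"api": "carry_out", "payload": {"steps": [[[0,0,0],[0,0,0.5],255],[[0,0,0],[0,0,0.9],255],[[0,0,0],[0,0,1.3],255],[[0,0,0],[0,0,1.7],255],[[0,0,0],[0,0,2.1],255],[[0,0,0],[0,0,2.5],255],[[0,0,0],[0,0,2.9],255],[[0,0,0],[0,0,2.9],255]]}}

```text
clock: 12.35
tcp_pos: [0.6302, 0.2733, 0.0681]
orientation: [-0.0, 0.352, 0.936, -0.0]
wrist_force: [0.3, -0.1, -2.3]
finger_gap: 0.0356
grip_force: 41.4
```

Call:
{"api": "carry_out", "payload": {"steps": [[[0,0,0],[0,0,0.3],255],[[0,0,0],[0,0,0.6],255],[[0,0,0],[0,0,0.9],255],[[0,0,0],[0,0,1.2],255],[[0,0,0],[0,0,1.4],255],[[0,0,0],[0,0,1.6],255],[[0,0,0],[0,0,1.7],255],[[0,0,0],[0,0,1.7],255]]}}

```text
clock: 13.35
tcp_pos: [0.6305, 0.2735, 0.0516]
orientation: [-0.0, 0.352, 0.936, 0.0]
wrist_force: [-0.2, -0.2, -3.1]
finger_gap: 0.0355
grip_force: 41.4
```

Call:
{"api": "carry_out", "payload": {"steps": [[[0,0,0],[0,0,0.1],255],[[0,0,0],[0,0,0.2],255],[[0,0,0],[0,0,0.3],255],[[0,0,0],[0,0,0.4],255],[[0,0,0],[0,0,0.4],255],[[0,0,0],[0,0,0.4],255],[[0,0,0],[0,0,0.4],255],[[0,0,0],[0,0,0.4],255]]}}

```text
clock: 14.35
tcp_pos: [0.6306, 0.2735, 0.0477]
orientation: [0.0, 0.352, 0.936, 0.0]
wrist_force: [0.3, -0.6, -3.0]
finger_gap: 0.0354
grip_force: 41.4
```

Call:
{"api": "carry_out", "payload": {"steps": [[[0,0,0],[0,0,0.1],255],[[0,0,0],[0,0,0.2],255],[[0,0,0],[0,0,0.2],255],[[0,0,0],[0,0,0.3],255],[[0,0,0],[0,0,0.3],255],[[0,0,0],[0,0,0.3],255],[[0,0,0],[0,0,0.3],255],[[0,0,0],[0,0,0.3],255]]}}

```text
clock: 15.35
tcp_pos: [0.6306, 0.2735, 0.0446]
orientation: [0.0, 0.352, 0.936, 0.0]
wrist_force: [0.0, 0.3, -2.9]
finger_gap: 0.0354
grip_force: 41.4
```

Between the lips with no contact force. I'll continue gently to the seat.

Call:
{"api": "carry_out", "payload": {"steps": [[[0,0,0],[0,0,0.1],255],[[0,0,0],[0,0,0.2],255],[[0,0,0],[0,0,0.25],255],[[0,0,0],[0,0,0.3],255],[[0,0,0],[0,0,0.35],255],[[0,0,0],[0,0,0.35],255],[[0,0,0],[0,0,0.35],255],[[0,0,0],[0,0,0.35],255]]}}

```text
clock: 16.35
tcp_pos: [0.6306, 0.2735, 0.0411]
orientation: [0.0, 0.352, 0.936, 0.0]
wrist_force: [0.8, -0.6, -2.5]
finger_gap: 0.0356
grip_force: 41.4
```

Call:
{"api": "carry_out", "payload": {"steps": [[[0,0,0],[0,0,0.05],255],[[0,0,0],[0,0,0.1],255],[[0,0,0],[0,0,0.1],255],[[0,0,0],[0,0,0.15],255],[[0,0,0],[0,0,0.15],255],[[0,0,0],[0,0,0.15],255],[[0,0,0],[0,0,0.15],255],[[0,0,0],[0,0,0.15],255]]}}

```text
clock: 17.35
tcp_pos: [0.6306, 0.2735, 0.0408]
orientation: [0.0, 0.352, 0.936, 0.0]
wrist_force: [-4.1, -0.5, 6.3]
finger_gap: 0.0358
grip_force: 42.6
```

Contact came at TCP z 0.0408, against 0.0405 expected for seated and 0.0495 if riding on the lips. I'll release.

Call:
{"api": "carry_out", "payload": {"steps": [[[0,0,0],[0,0,0.1],255],[[0,0,0],[0,0,0.1],140],[[0,0,0],[0,0,0.1],130],[[0,0,0],[0,0,0.1],120],[[0,0,0],[0,0,0.1],100],[[0,0,0],[0,0,0.1],80],[[0,0,0],[0,0,0.1],60],[[0,0,0],[0,0,0.1],60]], "force": 20}}

```text
clock: 18.35
tcp_pos: [0.6306, 0.2735, 0.0386]
orientation: [-0.0, 0.352, 0.936, 0.0]
wrist_force: [-0.4, -0.2, -0.1]
finger_gap: 0.0653
grip_force: 0.0
```

Call:
{"api": "carry_out", "payload": {"steps": [[[0,0,0],[0,0,0],40],[[0,0,0],[0,0,0],40],[[0,0,0],[0,0,-1],40],[[0,0,0],[0,0,-3],40],[[0,0,0],[0,0,-6],40],[[0,0,0],[0,0,-10],40],[[0,0,0],[0,0,-14],40],[[0,0,0],[0,0,-14],40]]}}

```text
clock: 19.35
tcp_pos: [0.633, 0.2742, 0.1842]
orientation: [0.003, 0.352, 0.936, 0.003]
wrist_force: [0.8, -0.4, 0.8]
finger_gap: 0.0719
grip_force: 0.0
```

Run:
```python
from h import *
togo([.5,.2,.25],.85)
p,d,c=look('wrist'); X=cloud(c,d)
r=X.reshape(-1,3); r=r[(np.hypot(r[:,0]-.634,r[:,1]-.27)<.06)&(r[:,2]>.065)&(r[:,2]<.1)]
print(len(r),np.percentile(r[:,2],[5,50,95]),cv2.minAreaRect((r[:,:2]*1000).astype(np.float32)))
A=np.c_[r[:,:2]-r[:,:2].mean(0),np.ones(len(r))]; print(np.linalg.lstsq(A,r[:,2],rcond=None)[0])
cv2.imwrite('pics/g.png',p[:,:,::-1])
```

```text
t 19.35 tcp [0.633  0.2742 0.1842] q6 1.013 gap 0.0719 F [ 0.8 -0.4  0.8]
turn [0.43 0.26 0.03] shift [  5.07 -14.3   -6.72]
3986 [0.08047373 0.08237012 0.08412295] ((634.6740112304688, 270.8760986328125), (36.068626403808594, 94.58818817138672), 49.17079544067383)
[ 0.00973734 -0.01138216  0.08219825]
```

View pics/g.png

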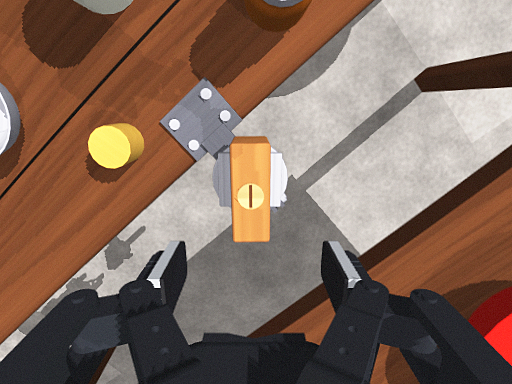

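The wrist view shows the head lying between the lips (screw at (250,197)). Its top is at 0.082 m, so it is fully home, within about 1 mm of the axis, and the fingers are clear.

```bash
python3 -c "
from workcell import env; print(env.hand_in())"
```

```text
the job is handed in; nothing more can be done
None
```

The mallet hangs released and fully home between the ring's lips. By my last wrist-camera check it is about 1 mm off the axis with its head top at 82 mm, and the job was handed in at about 19 s; `hand_in` gave no verdict.

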